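Shield the outlet and hold the tongue off the ball

TASK

The nut under the tow ball is seized and is about to be heated with a torch. First stand the small pale firebrick up on end (one of its small end faces on the bench) squarely between the ball mount and the plastic outlet box, a broad face towards the ball, as a heat shield, and let go of it. Then pull the coupler's yellow latch out sideways against its spring while the tongue is still down, lift the tongue off the ball and finish while holding it still, with the coupler's mouth at least 30 mm above the top of the ball, the brick still standing and nothing else on the bench disturbed.

Things in the scene. Friction and masses are not known exactly. Their poses are not given: they have to be found in the camera images.
- hitch_stand: Fixed grey stand with tow ball (ball mount, near end) and hinged tongue. Origin on the bench under the ball's centre; x level from ball to hinge, y to the latch side, z up. Base plate x -135..325, y -50..50, 10 mm thick; post 50 mm square at x -90; drawbar 50 mm wide, x -118..32, z 74..90; nut z 56..74; ball 50 mm across, centre z 130, top z 155. The outlet box is on the -y side.
- tongue_hinge (a point): Axis of the tongue's hinge pin, 270 mm from the ball along the stand's x, 135 mm above the bench; the pin lies along the stand's y. Axes as the stand's.
- tongue: Tongue with coupler and latch; origin on its hinge pin, axes as the stand's when seated. Turning about the stand's +y raises the coupler end, up to 0.6 rad. Red 40 mm square tube, coupler welded to its end; it falls back when let go. Lifting it at the latch takes 7 to 13 N. While the latch is in, its blade hooks under the ball and the coupler can rise only about 2 mm.
- coupler_mouth (a point): Centre of the round mouth of the bare-metal coupler cup, 8 mm below the ball's centre when seated (z 122 mm); axes then as the stand's, turning with the tongue. Cup 68 mm across, top 39 mm above the mouth plane; neck behind it (+x) 54 mm wide, bolt heads up to 51 mm. On +y a latch guide and spring barrel reach y 60 mm, below 15 mm above the mouth plane.
- latch (a joint): How far the latch is pulled out, m: 0 = locked, stop at 0.018; it slides along the tongue's +y (away from the coupler). The blade clears the ball from 0.007; pull it to 0.010 or more and keep it pulled until the coupler has risen 30 mm. Spring: 6 N at 0, 13 N at the stop; it springs back when let go.
- latch_grip (a point): Middle of the latch's yellow grip bar, 14 mm thick, 70 mm long, along the tongue's x, on top of a yellow upright tab 6 mm thick, 36 mm wide, reaching 69 mm down. Locked and seated: 84 mm to +y of the ball's centre, 169 mm above the bench. It moves with latch and tongue; axes as the tongue's. 43 mm free between bar and cup. Can be pinched from above across y; it carries the tongue's weight.
- outlet_box: Grey plastic socket box with a blue round socket on top, bolted to the bench: 80 mm (its x) by 70 mm (its y), 74 mm high, on a foot 100 x 90 x 4 mm. Origin on the bench under its centre. On the stand's -y side, 200 to 220 mm from the ball, within 20 mm of it along the stand's x, axes within 0.1 rad of the stand's.
- firebrick: Loose small pale-yellow firebrick, 115 (its x) x 60 (its y) x 30 mm (its z), about 0.17 kg. Starts lying flat; origin at the centre of its 115 x 60 mm underside, z up. It must end on the bench with its x vertical, either end up, and its z along the stand's y, either way (broad face to the ball). Gripped across its 60 mm width near one end, it may turn in the fingers.
- firebrick_center (a point): Centre of the small firebrick, 15 mm from its origin along its z; 57 mm above the bench when it stands on end. Axes as the brick's.
- big_brick: Bystander, loose: full-size reddish firebrick 230 x 114 x 64 mm lying flat. Origin under its centre. Leave alone.
- wrench: Bystander, loose: 200 mm steel wrench lying along its x. Leave alone.
- grease_tin: Bystander, loose: pale metal tin with a green band, 72 mm across, 70 mm high. Origin under its centre. Leave alone.

How it is judged:
By the outcome, as a careful person would: the job done as asked, in the order asked, and still so for the second after the job is handed in, while the arm keeps its last pose, push and grip.
It also fails if it takes over 58 s, if anything falls off the work surface, if the arm or the gripper's body presses on something with over 40 N, if the wrist force passes 120 N, or if a joint passes its speed limit or range.

ROBOT

A 6-joint arm with a two-finger parallel gripper is mounted at the origin on the work surface. World frame = base frame: x ahead of the robot, y to its left, z up, the work surface at z = 0. Lengths are in m, angles in degrees, forces in N, time in s.
With the tool pointing down it reaches from about 0.4 to 0.825 m from the base axis. Payload 7 kg.
Tool frame: the origin (TCP) lies between the finger pads; the fingertips stand 25 mm ahead of it and the grasp point (between the pads) lies 6 mm ahead of it; z points along the fingers, y is the line along which they close (so a half turn about z gives the same grasp; the last joint's range is limited). The gripper opens to 88 mm and grips with 3 to 60 N. Pads are 19 mm wide; open, the fingers measure 130 mm over their backs; the gripper's body (78 mm by 193 mm) begins 47 mm behind the grasp point.
Start: joints at [-59.295, 20.546, 0.682, 0, -70.136, -16.507], TCP at [0.166, -0.654, 0.252] pointing down, gripper open.
Joint ranges: [-176.03, 176.03], [-82.01, 121.73], [-58.28, 71.71], [-173.87, 95.51], [-174.79, -0.11], [-173.66, 173.66]. Speed limits (degrees/s): [136.94, 136.94, 172.46, 180, 180, 180].

INTERFACE

Orientations are given as [roll, pitch, yaw] about the fixed x, y, z axes, in that order (R = Rz(yaw) Ry(pitch) Rx(roll)).
In Python, from plant import ctrl, viewer gives the robot as it stands (ctrl), with the cameras (viewer).
- The arm moves only by the shell command python3 drive.py 'ROWS'. ROWS is 1 to 8 rows, parted by semicolons, with the numbers parted by spaces; each row has 5 numbers: dx, dy, dz in normalised numbers (1 is 1 m), then a turn about the tool's z in a scale on which 1.0 is 180 degrees, then the finger opening in m; each row is the pose to reach, as a shift and turn from the pose commanded when the command began, along the tool's axes at that moment; what a row does not reach only later rows make up. A row lasts 1/8 s, in which the tool goes at most 0.0625 m and 10.7 degrees, less where a joint would pass 70% of its speed; a pose out of reach is approached as far as the arm can. The fingers move at their own pace and stop on an object; the grip force is fixed at half the most. Time passes only in rows, so rows that do not move let the fingers close. It prints the time, the measured TCP pose, the force, the opening and the grip force at its end. No shift or turn number may pass 1 either way. Input that does not fit is refused with a message, and nothing moves.
- ctrl.get_obs(): the state, without advancing time (a new reading comes with each control period).
- viewer.snapshot(name): name is "side" or "top"; returns a dict with "frame" (384x512x3 uint8, red, green, blue), "z_map" (384x512 float32, m along the optical axis (not along the pixel's ray), 0 where there is no reading), "fovy" (degrees; the focal length in pixels is half the picture's height over the tangent of half this angle, whatever the lens; pixels are square), "cx", "cy" (the principal point, pixels), "R" (3x3) and "t" (3): a world point X has camera coordinates R X + t. Camera axes: x right, y down, z forward; pixel columns grow to the right and rows downward; lengths in m; the calibration is good to about 2 mm. A picture is of the moment at which its call begins.
- ctrl.close_job(): hands the job in; it is judged then, once.
The state is a dict: "clock": time; "joint_pos": joint angles; "qvel": joint speeds; "tau": joint torques, N m; "tool_pos": TCP position; "orientation": TCP orientation; "force": force on the tool from outside, world axes, zero at the start; "moment": the same for the moment, N m; "opening": finger opening in m; "gripper_force": force on a finger pad.
Only numpy, scipy, OpenCV 4.12 (cv2) and the standard library are available. Lean on these libraries where they do the work, as an engineer would, in place of code of your own. Each camera call takes 0.05 s, during which the arm holds its last target. There are 200 camera calls.

## Working session

There is one attempt and no reset: what is moved stays moved. The work goes in short steps, Python scripts to look and compute and a shell command to move; the robot and the scene stay as the last step left them, time stands still between calls to the robot, and variables do not carry over. Pictures are saved under pics/ and viewed, at most 10 in all, crops included, and the job is handed in when it is done.

```bash
ls; mkdir -p pics
python3 - <<'E'
from plant import ctrl, viewer
import cv2
import numpy as np
o=ctrl.get_obs(); print({k:np.round(v,3).tolist() for k,v in o.items()})
for n in("side","top"):
    s=viewer.snapshot(n); np.savez(f"{n}0.npz",**s); cv2.imwrite(f"pics/{n}0.png",s["frame"][:,:,::-1]); print(n,s["fovy"],s["cx"],s["cy"],s["R"].round(3).tolist(),s["t"], (s["z_map"]>0).mean())
E
```

```text
drive.py
pics
plant.py
{'clock': 0.0, 'joint_pos': [-59.297, 20.592, 0.635, -0.021, -70.137, -16.507], 'qvel': [-0.026, 0.051, 0.013, -0.047, -0.114, 0.006], 'tau': [0.001, -58.272, 29.307, 6.997, 0.007, -0.0], 'tool_pos': [0.165, -0.654, 0.251], 'orientation': [179.904, -0.008, -165.811], 'force': [-0.4, -0.465, -0.208], 'moment': [0.022, 0.053, 0.009], 'gripper_force': 0.0, 'opening': 0.088}
side 43.07279067036066 245.25037572776833 199.55222861491276 [[-0.88, -0.475, 0.004], [-0.298, 0.546, -0.783], [0.37, -0.69, -0.622]] [0.4829622  0.30564527 1.13568213] 0.990386962890625
top 44.20760037102121 252.14837738656323 192.99516529225045 [[-0.024, -1.0, -0.014], [-0.989, 0.026, -0.145], [0.146, 0.01, -0.989]] [-0.01547019  0.57805573  1.57824294] 0.9959157307942709
```

View pics/side0.png

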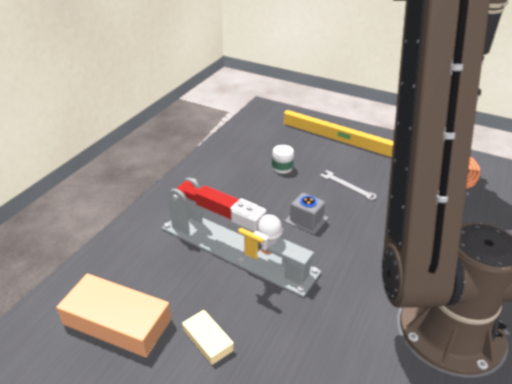

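View pics/top0.png

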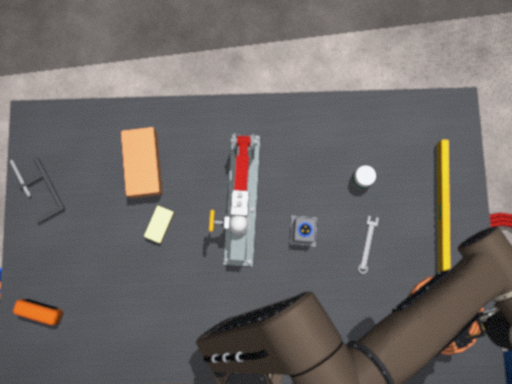

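The side view shows the stand with the yellow latch at about (252,240), the box at (308,210) and the small brick at (208,337). In the top view the brick is at (159,224), the latch bar at (212,220), the coupler at (238,224) and the box at (304,231).

```bash
cat > h.py <<'E'
import numpy as np, cv2
def cloud(s):
    f=192/np.tan(np.radians(float(s["fovy"])/2)); v,u=np.mgrid[:384,:512]; z=s["z_map"]
    c=np.stack([(u-s["cx"])/f*z,(v-s["cy"])/f*z,z],-1)
    return (c-s["t"])@s["R"]
def ray(s,uv,h):   # pixels -> world points on plane z=h
    f=192/np.tan(np.radians(float(s["fovy"])/2)); uv=np.asarray(uv,float).reshape(-1,2)
    d=np.c_[(uv[:,0]-s["cx"])/f,(uv[:,1]-s["cy"])/f,np.ones(len(uv))]@s["R"]; o=-s["t"]@s["R"]
    return (o+d*((h-o[2])/d[:,2])[:,None])
def rect(P): 
    (c,wh,a)=cv2.minAreaRect((np.asarray(P)[:,:2]*1000).astype(np.float32)); return np.round(c,1),np.round(wh,1),round(a,2)
E
cat > m.py <<'E'
from h import *
for n in("side","top"):
    s=np.load(n+"0.npz"); P=cloud(s); hsv=cv2.cvtColor(s["frame"],cv2.COLOR_RGB2HSV); H,S,V=[hsv[...,i].astype(int) for i in range(3)]
    roi=(P[...,0]>.3)&(P[...,0]<1.0)&(P[...,1]>-.45)&(P[...,1]<.5)&(s["z_map"]>0)
    bench=P[roi&(V<70)&(abs(P[...,2])<.02)]; print(n,"bench z",np.median(bench[:,2]).round(4),bench[:,2].std().round(4))
    def big(m):
        k,l,st,_=cv2.connectedComponentsWithStats(m.astype(np.uint8)); return l==1+np.argmax(st[1:,4])
    for name,m in dict(
      brick=(H>20)&(H<38)&(S>40)&(S<160)&(V>150), latch=(H>15)&(H<30)&(S>170)&(V>120)&(P[...,1]<.3)&(P[...,1]>-.2),
      red=((H<8)|(H>172))&(S>170)&(V>90)&(P[...,2]<.25), blue=(H>100)&(H<130)&(S>120)&(V>90)&(P[...,2]<.12)).items():
        m=big(m&roi); Q=P[m]; zt=np.percentile(Q[:,2],90); T=Q[Q[:,2]>zt-.006]
        uv=np.argwhere(m)[:,::-1]
        print(name,m.sum(),"px",uv.mean(0).round(1),"z5,50,90",np.percentile(Q[:,2],[5,50,90]).round(4),"toprect",rect(T),"mean",T.mean(0).round(4))
    for name,lo,hi,m in(("boxtop",.066,.085,roi&(P[...,1]<-.02)&(P[...,1]>-.25)),("plate",.006,.018,roi&(V>90)&(S<60)&(P[...,1]<.2))):
        m=m&(P[...,2]>lo)&(P[...,2]<hi); m=big(m); print(name,m.sum(),rect(P[m]),P[m].mean(0).round(4))
    m=big(roi&(P[...,2]>.1)&(S<60)&(V>110)&(P[...,2]<.2)); print("cup",m.sum(),rect(P[m]),P[m].max(0).round(4))
E
python3 m.py
```

```text
side bench z nan nan
brick 3671 px [113.4 306.1] z5,50,90 [0.0622 0.065  0.0671] toprect (array([702.4, 355.3]), array([225.5, 110.3]), 5.45) mean [0.6981 0.3572 0.065 ]
latch 12 px [248.8 240.8] z5,50,90 [0.1399 0.1517 0.1639] toprect (array([485.7, 103. ]), array([0.8, 4.8]), 56.46) mean [0.4859 0.1027 0.1636]
red 857 px [208.8 198.2] z5,50,90 [0.1338 0.1554 0.165 ] toprect (array([636.3,   6.2]), array([ 40.3, 108.9]), 85.46) mean [0.6341 0.0069 0.1637]
blue 70 px [308.2 202.2] z5,50,90 [0.0714 0.0738 0.0762] toprect (array([ 452. , -199.3]), array([45.4, 42.9]), 44.63) mean [ 0.4501 -0.1948  0.074 ]
boxtop 369 (array([ 453. , -200.2]), array([70.2, 77.3]), 83.98) [ 0.4522 -0.1975  0.0711]
plate 3128 (array([571.2,   8.4]), array([105.8, 465.7]), 85.28) [0.5575 0.0204 0.0111]
cup 1351 (array([509.6,  38.9]), array([107.3, 145.4]), 80.13) [0.5785 0.1032 0.1799]
top bench z -0.0006 0.0043
brick 219 px [157.8 224.9] z5,50,90 [-0.0018  0.0275  0.0328] toprect (array([482.5, 293.3]), array([ 60.5, 113.6]), 66.76) mean [0.4816 0.2935 0.0307]
latch 70 px [211.4 220.2] z5,50,90 [0.1686 0.1752 0.18  ] toprect (array([475.9,  97. ]), array([10.1, 62.3]), 89.75) mean [0.4777 0.0973 0.1776]
red 547 px [241.8 163.3] z5,50,90 [0.1464 0.1603 0.1655] toprect (array([ 6.535e+02, -4.000e-01]), array([ 35.1, 161.4]), 84.85) mean [0.6311 0.0015 0.1634]
blue 83 px [304.7 229.3] z5,50,90 [0.0661 0.0716 0.0767] toprect (array([ 446. , -202.8]), array([40.2, 43. ]), 88.64) mean [ 0.4486 -0.203   0.0743]
boxtop 364 (array([ 448.1, -203.4]), array([66.9, 79.6]), 87.01) [ 0.449  -0.2033  0.0712]
plate 1015 (array([564.7,   2.3]), array([100.8, 460.5]), 84.35) [ 0.52   -0.0116  0.0106]
cup 843 (array([508.9,   9.7]), array([102.1, 153.4]), 56.26) [0.5843 0.0941 0.184 ]
  return _methods._mean(a, axis=axis, dtype=dtype,
  ret = ret.dtype.type(ret / rcount)
  ret = _var(a, axis=axis, dtype=dtype, out=out, ddof=ddof,
  arrmean = um.true_divide(arrmean, div, out=arrmean,
  ret = ret.dtype.type(ret / rcount)
```

```bash
cat > go.py <<'E'
import sys,json,numpy as np
from scipy.spatial.transform import Rotation as R
from plant import ctrl, viewer
# args: waypoints "x,y,z,yaw" world; prints rows entries in tool axes, chained from the measured pose
def plan(ws):
    o=ctrl.get_obs(); p=np.array(o["tool_pos"]); r=R.from_euler("xyz",o["orientation"],degrees=True); yaw=o["orientation"][2]
    print("now",np.round(p,4),np.round(o["orientation"],2),"t",round(o["clock"],2),"q",np.round(o["joint_pos"],1))
    for w in ws:
        d=r.inv().apply(np.array(w[:3])-p); a=-((w[3]-yaw+180)%360-180)
        print(w,"->",np.round(d,4),"turn",round(a,2),"dist",np.linalg.norm(d).round(3))
        p=np.array(w[:3]); yaw=w[3]; r=R.from_euler("xyz",[180,0,yaw],degrees=True)
if __name__=="__main__": plan([list(map(float,a.split(","))) for a in sys.argv[1:]])
E
python3 - <<'E'
from h import *
for n in("side","top"):
    s=np.load(n+"0.npz"); P=cloud(s)
    m=(np.hypot(P[...,0]-.483,P[...,1]-.295)<.085)&(P[...,2]>.024)&(P[...,2]<.045); print(n,m.sum(),rect(P[m]),P[m].mean(0).round(4))
E
python3 go.py " .45,-.3,.30,-120" " .5,.1,.30,-50" " .43,.314,.12,-23.2"
```

```text
side 1215 (array([486.8, 295.7]), array([ 62.2, 118.4]), 66.95) [0.4843 0.2984 0.0304]
top 526 (array([483.3, 293.7]), array([ 61.6, 114.4]), 66.36) [0.4825 0.2933 0.0296]
now [ 0.1654 -0.654   0.2508] [ 1.7992e+02 -1.0000e-02 -1.6581e+02] t 0.1 q [-59.3  20.6   0.6  -0.  -70.1 -16.5]
[0.45, -0.3, 0.3, -120.0] -> [-0.3627  0.2735 -0.0489] turn -45.81 dist 0.457
[0.5, 0.1, 0.3, -50.0] -> [-0.3714  0.1567  0.    ] turn -70.0 dist 0.403
[0.43, 0.314, 0.12, -23.2] -> [-0.2089 -0.0839  0.18  ] turn -26.8 dist 0.288
```

Careful with the scale: turns go in shares of 180 degrees. That gives: -45.8 degrees / 180 = -0.2544.

```bash
python3 drive.py '-0.363 0.274 -0.049 -0.2544 0.088;-0.363 0.274 -0.049 -0.2544 0.088;-0.363 0.274 -0.049 -0.2544 0.088;-0.363 0.274 -0.049 -0.2544 0.088;-0.363 0.274 -0.049 -0.2544 0.088;-0.363 0.274 -0.049 -0.2544 0.088;-0.363 0.274 -0.049 -0.2544 0.088;-0.363 0.274 -0.049 -0.2544 0.088'
python3 drive.py '-0.371 0.157 0 -0.3889 0.088;-0.371 0.157 0 -0.3889 0.088;-0.371 0.157 0 -0.3889 0.088;-0.371 0.157 0 -0.3889 0.088;-0.371 0.157 0 -0.3889 0.088;-0.371 0.157 0 -0.3889 0.088;-0.371 0.157 0 -0.3889 0.088'
python3 go.py " .444,.312,.06,-23.2"
```

```text
clock: 1.1
tool_pos: [0.4519, -0.2972, 0.3008]
orientation: [-180.0, 0.0, -119.8]
force: [0.8, 0.1, 0.4]
opening: 0.0878
gripper_force: 0.0
clock: 1.98
tool_pos: [0.4997, 0.1025, 0.3002]
orientation: [180.0, 0.0, -49.6]
force: [0.3, -0.3, 0.5]
opening: 0.0878
gripper_force: 0.0
now [0.4997 0.1025 0.3002] [ 1.7997e+02  2.0000e-02 -4.9630e+01] t 1.98 q [ 33.7   3.1 -15.2  -0.  -71.6   6.7]
[0.444, 0.312, 0.06, -23.2] -> [-0.1956 -0.0934  0.2402] turn -26.43 dist 0.324
```

Converted, -26.8 degrees / 180 = -0.1489.

```bash
python3 drive.py '-0.196 -0.094 0.12 -0.1489 0.088;-0.196 -0.094 0.12 -0.1489 0.088;-0.196 -0.094 0.12 -0.1489 0.088;-0.196 -0.094 0.12 -0.1489 0.088;-0.196 -0.094 0.2 -0.1489 0.088;-0.196 -0.094 0.24 -0.1489 0.088;-0.196 -0.094 0.24 -0.1489 0.088'
python3 go.py " .444,.312,.029,-23.2"
python3 - <<'E'
from plant import ctrl, viewer
import cv2
for n in("side","top"):
    cv2.imwrite(f"pics/{n}1.png",viewer.snapshot(n)["frame"][:,:,::-1])
a=cv2.imread("pics/side1.png")[230:384,120:330]; b=cv2.imread("pics/top1.png")[150:304,80:290]
cv2.imwrite("pics/c1.png",cv2.resize(cv2.hconcat([a,b]),None,fx=1.9,fy=1.9))
E
```

```text
clock: 2.85
tool_pos: [0.4437, 0.3076, 0.0566]
orientation: [179.4, 0.1, -23.3]
force: [1.1, -0.2, 0.6]
opening: 0.0872
gripper_force: 0.0
now [0.4437 0.3076 0.0566] [ 1.7945e+02  1.4000e-01 -2.3250e+01] t 2.85 q [ 55.5  20.3 -29.4  -0.  -40.9  11.3]
[0.444, 0.312, 0.029, -23.2] -> [-0.0014 -0.0044  0.0276] turn -0.05 dist 0.028
```

View pics/c1.png

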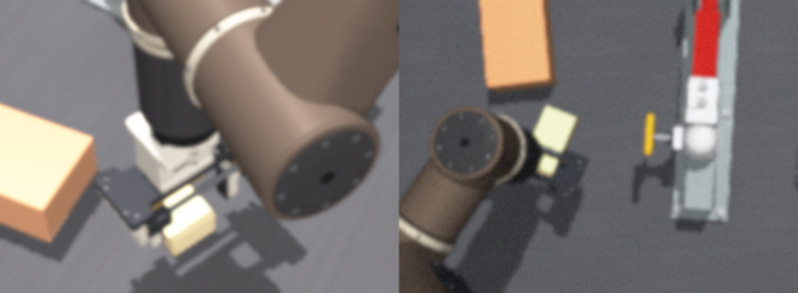

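The gripper straddles the brick's near end in both crops (side about (180,215), top about (548,165)). Next I descend and close.

```bash
python3 drive.py '0 0 0 0 0.088;0 0 0.03 0 0.088;0 0 0.03 0 0.088;0 0 0.03 0 0.04;0 0 0.03 0 0.04;0 0 0.03 0 0.04;0 0 0.03 0 0.04;0 0 0.03 0 0.04'
python3 drive.py '0 0 -0.05 0 0.04;0 0 -0.1 0 0.04;0 0 -0.13 0 0.04;0 0 -0.13 0 0.04;0 0 -0.13 0 0.04;0 0 -0.13 0 0.04'
cat > look.py <<'E'
import sys; from h import *; from plant import ctrl, viewer
o=ctrl.get_obs(); p=o["tool_pos"]; print(np.round(p,4),o["orientation"],o["opening"],"t",o["clock"])
for n in("side","top"):
    s=viewer.snapshot(n); np.savez(f"{n}1.npz",**s); P=cloud(s); hsv=cv2.cvtColor(s["frame"],cv2.COLOR_RGB2HSV).astype(int)
    d=P[...,:2]-np.array(p[:2])
    m=(hsv[...,0]>22)&(hsv[...,0]<38)&(hsv[...,1]>30)&(hsv[...,1]<150)&(hsv[...,2]>90)&(np.hypot(d[...,0],d[...,1])<.13)&(P[...,2]>-.01)&(P[...,2]<p[2]+.03)
    Q=P[m]; print(n,len(Q),Q.mean(0).round(3),"min",Q.min(0).round(3),"max",Q.max(0).round(3)) if len(Q) else print(n,0)
    v,u=np.argwhere(m).mean(0).astype(int) if len(Q) else (192,256)
    v0,u0=min(max(v-75,0),234),min(max(u-100,0),312); c=s["frame"][v0:v0+150,u0:u0+200,::-1]
    out=c if n=="side" else cv2.hconcat([out,c])
cv2.imwrite(sys.argv[1],cv2.resize(out,None,fx=2,fy=2))
E
python3 look.py pics/c2.png
```

```text
clock: 3.95
tool_pos: [0.4462, 0.3112, 0.0313]
orientation: [-179.9, -0.0, -23.2]
force: [-1.4, 0.8, 7.0]
opening: 0.0594
gripper_force: 29.9
clock: 4.7
tool_pos: [0.4452, 0.3099, 0.159]
orientation: [179.8, 0.1, -23.2]
force: [-0.3, -0.3, -2.1]
opening: 0.0598
gripper_force: 29.9
[0.4452 0.3099 0.159 ] [ 1.79842728e+02  5.06333446e-02 -2.32159531e+01] 0.05984253473572644 t 4.7
side 137 [0.44  0.308 0.158] min [0.424 0.273 0.154] max [0.551 0.341 0.162]
top 474 [0.501 0.284 0.147] min [ 0.426  0.242 -0.007] max [0.569 0.359 0.165]
```

View pics/c2.png

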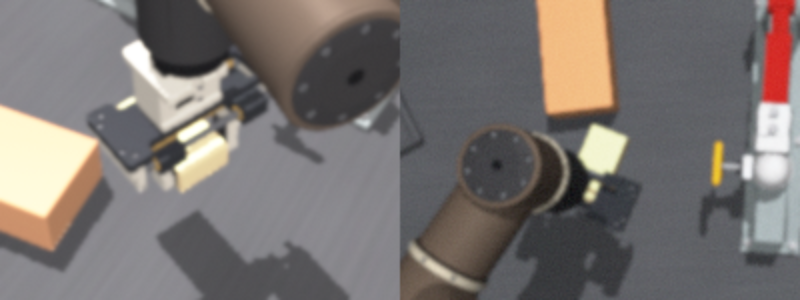

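The brick is still level in the fingers: it lies at (205,160) in the left crop and (605,150) in the right one. I'll lower it and see whether the grip eases with small changes to the opening.

```bash
python3 drive.py '0 0 0.04 0 0.04;0 0 0.04 0 0.058;0 0 0.04 0 0.058'; python3 drive.py '0 0 0 0 0.0595';  python3 drive.py '0 0 0 0 0.0597'
```

```text
clock: 5.18
tool_pos: [0.4462, 0.3109, 0.1211]
orientation: [180.0, -0.0, -23.2]
force: [0.5, 0.3, -1.1]
opening: 0.0598
gripper_force: 29.9
clock: 5.3
tool_pos: [0.4464, 0.3113, 0.1218]
orientation: [-179.9, -0.0, -23.2]
force: [0.5, -0.4, -1.8]
opening: 0.0598
gripper_force: 24.4
clock: 5.42
tool_pos: [0.4462, 0.3111, 0.1216]
orientation: [-179.9, -0.0, -23.2]
force: [-0.2, -0.3, -1.5]
opening: 0.0599
gripper_force: 16.2
```

```bash
python3 drive.py '0 0 0 0 0.0598'; python3 look.py pics/x.png; python3 drive.py '0 0 0 0 0.05985;0 0 0 0 0.05985';python3 look.py pics/x.png
```

```text
clock: 5.55
tool_pos: [0.446, 0.3108, 0.1211]
orientation: [-179.9, -0.0, -23.2]
force: [-0.1, -0.9, -1.2]
opening: 0.0601
gripper_force: 12.3
[0.446  0.3108 0.1211] [-1.79949579e+02 -1.15963338e-02 -2.32028198e+01] 0.060112019995196345 t 5.55
side 119 [0.44  0.312 0.12 ] min [0.425 0.277 0.1  ] max [0.549 0.342 0.124]
top 441 [0.501 0.284 0.112] min [ 0.425  0.244 -0.008] max [0.565 0.348 0.128]
clock: 5.9
tool_pos: [0.4458, 0.3106, 0.1205]
orientation: [180.0, 0.0, -23.2]
force: [0.0, 0.4, -1.9]
opening: 0.0601
gripper_force: 10.3
[0.4458 0.3106 0.1205] [ 1.79995040e+02  1.97858546e-03 -2.32024878e+01] 0.06006336854246246 t 5.9
side 117 [0.441 0.312 0.119] min [0.424 0.277 0.11 ] max [0.551 0.343 0.123]
top 440 [0.501 0.284 0.112] min [ 0.425  0.244 -0.008] max [0.564 0.348 0.127]
```

```bash
for i in 1; do python3 drive.py '0 0 0 0 0.0599;0 0 0 0 0.0599'; python3 look.py pics/x.png; python3 drive.py '0 0 0 0 0.05994;0 0 0 0 0.05994';python3 look.py pics/x.png; done
```

```text
clock: 6.25
tool_pos: [0.4458, 0.3107, 0.1205]
orientation: [180.0, -0.0, -23.2]
force: [0.6, 0.9, -1.1]
opening: 0.0602
gripper_force: 8.5
[0.4458 0.3107 0.1205] [ 1.79995521e+02 -8.87189828e-04 -2.31989309e+01] 0.0602050883012348 t 6.25
side 121 [0.441 0.312 0.119] min [0.424 0.277 0.112] max [0.55  0.343 0.124]
top 448 [0.501 0.284 0.11 ] min [ 0.413  0.243 -0.008] max [0.565 0.413 0.128]
clock: 6.6
tool_pos: [0.4459, 0.3107, 0.1206]
orientation: [-180.0, -0.0, -23.2]
force: [0.3, 0.7, -3.3]
opening: 0.0603
gripper_force: 6.4
[0.4459 0.3107 0.1206] [-1.79997467e+02 -2.44193615e-03 -2.32021803e+01] 0.06034204708352495 t 6.6
side 214 [0.435 0.315 0.112] min [ 0.417  0.208 -0.001] max [0.504 0.345 0.126]
top 24 [0.434 0.301 0.113] min [ 0.422  0.292 -0.003] max [0.483 0.313 0.125]
```

```bash
python3 drive.py '0 0 0 0 0.0598;0 0 0 0 0.058'; python3 look.py pics/c3.png
```

```text
clock: 6.95
tool_pos: [0.4458, 0.3107, 0.1206]
orientation: [-180.0, -0.0, -23.2]
force: [0.8, -0.0, -1.5]
opening: 0.0596
gripper_force: 30.0
[0.4458 0.3107 0.1206] [-1.79997071e+02 -1.38657657e-03 -2.32013333e+01] 0.05959447221735996 t 6.95
side 155 [0.436 0.314 0.12 ] min [0.419 0.283 0.115] max [0.452 0.344 0.124]
top 32 [0.437 0.301 0.112] min [ 0.422  0.292 -0.002] max [0.459 0.327 0.125]
```

View pics/c3.png

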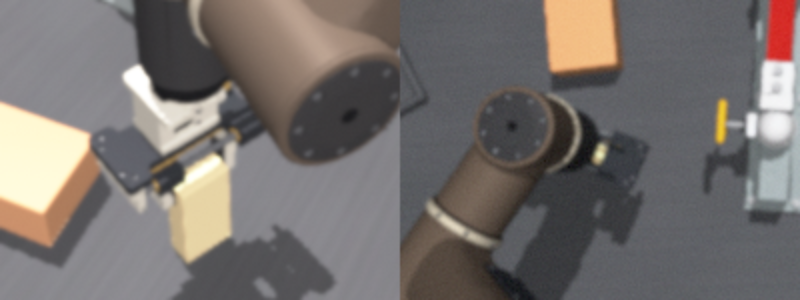

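The brick now hangs on end: at (200,215) in the left crop it is upright. I'll measure its face for tilt and offset.

```bash
cat > face.py <<'E'
from h import *; from plant import ctrl, viewer
def face(file=None):
    o=ctrl.get_obs(); p=np.array(o["tool_pos"]); yaw=np.radians(o["orientation"][2])
    for n in("side","top"):
        s=viewer.snapshot(n); P=cloud(s); ex=np.array([np.cos(yaw),np.sin(yaw)]); ey=np.array([-ex[1],ex[0]])
        d=P[...,:2]-p[:2]; a=d@ex; b=d@ey; z=P[...,2]; hsv=cv2.cvtColor(s["frame"],cv2.COLOR_RGB2HSV).astype(int)
        m=(abs(a)<.05)&(abs(b)<.036)&(z<p[2]+.02)&(z>.012)&(hsv[...,1]>45)&(hsv[...,0]>15)&(hsv[...,0]<40)
        print(n,m.sum(),"zmax",np.percentile(z[m],98).round(4) if m.any() else 0)
        f=m&(z<p[2]-.03)&(z>.02)
        if f.sum()>30:
            A=np.c_[z[f],b[f],np.ones(f.sum())]; w=np.ones(f.sum(),bool)
            for _ in range(5):
                c=np.linalg.lstsq(A[w],a[f][w],rcond=None)[0]; r=a[f]-A@c; w=abs(r)<.004
            print(" face along tool x: tilt deg",np.degrees(np.arctan(c[0])).round(2),"yaw deg",np.degrees(np.arctan(c[1])).round(2),"at z=.06: ",(c[2]+.06*c[0]).round(4),"b range",np.percentile(b[f],[1,99]).round(4),w.mean().round(2))
face()
E
python3 face.py; python3 go.py " .5,.25,.26,-50" " .5,0,.26,-95"
```

```text
side 1077 zmax 0.1221
 face along tool x: tilt deg 0.92 yaw deg 0.29 at z=.06:  -0.0206 b range [-0.0278  0.0306] 0.82
top 37 zmax 0.1232
now [0.4458 0.3107 0.1206] [-180.    -0.   -23.2] t 7.15 q [ 55.5  15.4 -25.8   0.  -48.8  11.3]
[0.5, 0.25, 0.26, -50.0] -> [ 0.0737  0.0344 -0.1394] turn 26.8 dist 0.161
[0.5, 0.0, 0.26, -95.0] -> [0.1915 0.1607 0.    ] turn 45.0 dist 0.25
```

Converted, 32 degrees / 180 = 0.1778.

```bash
python3 go.py ".44,.26,.33,-55" ".43,-.0987,.33,-95" ".4616,-.0987,.16,-95"
python3 drive.py '0 0 -0.05 0 0.058;0 0 -0.1 0 0.058;0.015 0.05 -0.15 0.0556 0.058;0.015 0.05 -0.21 0.1111 0.058;0.015 0.05 -0.21 0.1778 0.058;0.015 0.05 -0.21 0.1778 0.058;0.015 0.05 -0.21 0.1778 0.058'
python3 go.py ".43,-.0987,.33,-95" ".4616,-.0987,.16,-95"
```

```text
now [0.4458 0.3107 0.1206] [-180.    -0.   -23.2] t 7.15 q [ 55.5  15.4 -25.8   0.  -48.8  11.3]
[0.44, 0.26, 0.33, -55.0] -> [ 0.0146  0.0489 -0.2094] turn 31.8 dist 0.216
[0.43, -0.0987, 0.33, -95.0] -> [0.2881 0.2139 0.    ] turn 40.0 dist 0.359
[0.4616, -0.0987, 0.16, -95.0] -> [-0.0028 -0.0315  0.17  ] turn -0.0 dist 0.173
clock: 8.02
tool_pos: [0.4395, 0.2585, 0.3294]
orientation: [179.9, -0.0, -55.0]
force: [0.1, 0.7, -2.1]
opening: 0.0601
gripper_force: 30.0
now [0.4395 0.2585 0.3294] [ 1.7989e+02 -1.0000e-02 -5.5000e+01] t 8.03 q [ 52.5   2.4 -12.3  -0.  -75.4 -17.5]
[0.43, -0.0987, 0.33, -95.0] -> [ 2.872e-01  2.126e-01 -1.000e-04] turn 40.0 dist 0.357
[0.4616, -0.0987, 0.16, -95.0] -> [-0.0028 -0.0315  0.17  ] turn -0.0 dist 0.173
```

Converted, 40 degrees / 180 = 0.2222.

```bash
python3 drive.py '0.036 0.027 0 0.0278 0.058;0.072 0.053 0 0.0556 0.058;0.108 0.08 0 0.0833 0.058;0.144 0.107 0 0.1111 0.058;0.18 0.133 0 0.1389 0.058;0.216 0.16 0 0.1667 0.058;0.252 0.187 0 0.1944 0.058;0.288 0.213 0 0.2222 0.058'
python3 drive.py '0 0 0 0 0.058;0 -0.03 0.05 0 0.058;0 -0.031 0.09 0 0.058;0 -0.031 0.13 0 0.058;0 -0.031 0.16 0 0.058;0 -0.031 0.17 0 0.058;0 -0.031 0.17 0 0.058'
python3 go.py ".4616,-.0987,.1146,-95"; python3 look.py pics/x.png; python3 face.py
```

```text
clock: 9.02
tool_pos: [0.4288, -0.1006, 0.3296]
orientation: [179.9, -0.0, -95.1]
force: [1.7, -0.7, -1.3]
opening: 0.06
gripper_force: 30.0
clock: 9.9
tool_pos: [0.4602, -0.1017, 0.1603]
orientation: [179.9, -0.0, -95.1]
force: [0.5, 0.5, -1.6]
opening: 0.0596
gripper_force: 30.0
now [ 0.4602 -0.1017  0.1603] [ 1.7992e+02 -3.0000e-02 -9.5090e+01] t 9.9 q [ 11.6   6.1 -31.6   0.  -52.4 -16.7]
[0.4616, -0.0987, 0.1146, -95.0] -> [-0.0032 -0.0012  0.0457] turn -0.09 dist 0.046
[ 0.4602 -0.1017  0.1603] [ 1.79921027e+02 -3.34857292e-02 -9.50901402e+01] 0.05955885190219275 t 9.9
side 36 [ 0.461 -0.092  0.16 ] min [ 0.439 -0.103  0.157] max [ 0.483 -0.081  0.163]
top 7 [ 0.446 -0.201  0.076] min [ 0.441 -0.209  0.074] max [ 0.457 -0.193  0.078]
side 900 zmax 0.1637
 face along tool x: tilt deg 0.76 yaw deg -0.37 at z=.06:  -0.0226 b range [-0.0281  0.0304] 0.83
top 0 zmax 0
```

```bash
python3 drive.py '-0.003 -0.001 0.02 0 0.058;-0.003 -0.001 0.035 0 0.058;-0.003 -0.001 0.042 0 0.058;-0.003 -0.001 0.042 0 0.058;-0.003 -0.001 0.042 0 0.058'
python3 drive.py '0 0 0.002 0 0.058;0 0 0.002 0 0.058';python3 drive.py '0 0 0.002 0 0.058;0 0 0.002 0 0.058';python3 face.py
```

```text
clock: 10.72
tool_pos: [0.462, -0.0991, 0.1193]
orientation: [-179.9, 0.0, -95.2]
force: [-0.2, -0.6, -2.7]
opening: 0.0597
gripper_force: 30.0
clock: 10.98
tool_pos: [0.4615, -0.0992, 0.1167]
orientation: [-180.0, 0.0, -95.2]
force: [-0.3, 0.5, -2.3]
opening: 0.0596
gripper_force: 30.0
clock: 11.22
tool_pos: [0.4618, -0.0993, 0.1161]
orientation: [-180.0, -0.0, -95.2]
force: [-6.7, 2.9, 16.8]
opening: 0.0601
gripper_force: 30.0
side 707 zmax 0.1185
 face along tool x: tilt deg 1.45 yaw deg -1.55 at z=.06:  -0.0218 b range [-0.0287  0.0216] 0.77
top 0 zmax 0
```

```bash
python3 drive.py '0 0 -0.001 0 0.0595;0 0 -0.001 0 0.0598;0 0 -0.001 0 0.0602;0 0 -0.001 0 0.0606;0 0 -0.001 0 0.062;0 0 -0.001 0 0.066;0 0 -0.001 0 0.078;0 0 -0.001 0 0.084'
python3 face.py;python3 drive.py '0 0 0 0 0.084;0 0 -0.02 0 0.084;0 0 -0.07 0 0.084;0 0 -0.13 0 0.084;0 0 -0.18 0 0.084;0 0 -0.21 0 0.084;0 0 -0.21 0 0.084'; python3 go.py ".43,.05,.33,-50" ".47,.0974,.25,-5"
cat > chk.py <<'E'
import sys; from h import *; from plant import ctrl, viewer
im=[]
for n in("side","top"):
    s=viewer.snapshot(n); P=cloud(s); np.savez(n+"2.npz",**s); z=P[...,2]
    d=P[...,:2]-np.array([.462,-.093]); m=(np.hypot(d[...,0],d[...,1])<.05)&(z>.02)&(z<.13)
    T=P[m&(z>.108)]; F=P[m&(z<.1)]; print(n,m.sum(),"top",rect(T) if len(T)>8 else len(T),"zmax",np.percentile(z[m],95).round(4), "all",rect(P[m]))
    im.append(s["frame"][100:290,170:400,::-1] if n=="side" else s["frame"][120:310,150:380,::-1])
cv2.imwrite(sys.argv[1],cv2.resize(cv2.hconcat(im),None,fx=1.7,fy=1.7))
E
```

```text
clock: 12.32
tool_pos: [0.4615, -0.0992, 0.1156]
orientation: [-180.0, -0.0, -95.2]
force: [-0.1, 0.1, 0.3]
opening: 0.0798
gripper_force: 0.0
side 701 zmax 0.1184
 face along tool x: tilt deg -0.52 yaw deg -3.14 at z=.06:  -0.0231 b range [-0.0282  0.0184] 0.74
top 0 zmax 0
clock: 13.3
tool_pos: [0.4625, -0.0992, 0.3282]
orientation: [-179.7, 0.1, -95.2]
force: [-0.4, -0.2, -1.3]
opening: 0.0842
gripper_force: 0.0
now [ 0.4625 -0.0992  0.3282] [-1.7971e+02  6.0000e-02 -9.5190e+01] t 13.3 q [ 11.8  -1.7 -16.6   0.  -74.8 -17. ]
[0.43, 0.05, 0.33, -50.0] -> [-0.1456  0.0458 -0.0019] turn -45.19 dist 0.153
[0.47, 0.0974, 0.25, -5.0] -> [-0.0106 -0.0611  0.08  ] turn -45.0 dist 0.101
```

Converted, -45 degrees / 180 = -0.25.

```bash
python3 drive.py '-0.146 0.046 0 -0.0556 0.084;-0.146 0.046 0 -0.1111 0.07;-0.146 0.046 0 -0.1667 0.06;-0.146 0.046 0 -0.2222 0.05;-0.146 0.046 0 -0.25 0.04'
python3 drive.py '-0.01 -0.06 0.02 -0.0556 0.036;-0.01 -0.06 0.04 -0.1111 0.036;-0.01 -0.06 0.04 -0.1667 0.036;-0.01 -0.06 0.04 -0.2222 0.036;-0.01 -0.06 0.04 -0.25 0.036;-0.01 -0.06 0.04 -0.25 0.036'; python3 chk.py pics/c4.png
```

```text
clock: 13.92
tool_pos: [0.4284, 0.0509, 0.3246]
orientation: [179.9, 0.0, -49.9]
force: [0.6, 0.9, 0.1]
opening: 0.0494
gripper_force: 0.0
clock: 14.68
tool_pos: [0.4682, 0.0963, 0.2846]
orientation: [180.0, 0.1, -5.2]
force: [0.3, 0.3, -0.7]
opening: 0.0359
gripper_force: 0.0
side 698 top (array([464. , -89.4]), array([33.8, 59.9]), 85.43) zmax 0.1172 all (array([464.2, -88.8]), array([35.2, 61. ]), 84.99)
top 187 top (array([460.4, -91.1]), array([29.2, 58.5]), 88.02) zmax 0.1193 all (array([460.2, -91.1]), array([29.2, 59. ]), 88.0)
```

View pics/c4.png

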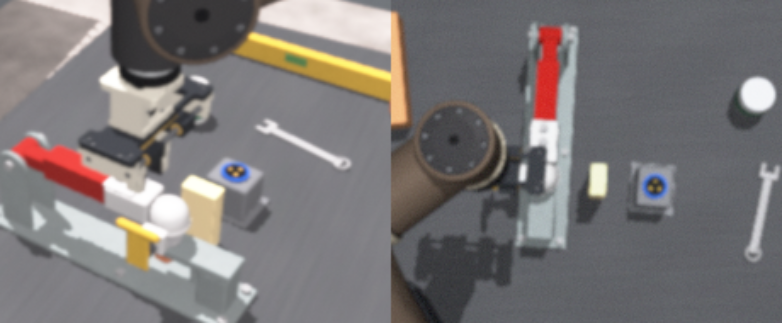

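The brick stands between ball and box, at (205,210) in the left crop and (598,180) in the right, with its broad face towards the ball. Next I refine the latch bar position.

```bash
python3 - <<'E'
from h import *
for n,k in(("side","0"),("side","2"),("top","0")):
    s=np.load(n+k+".npz"); P=cloud(s); hsv=cv2.cvtColor(s["frame"],cv2.COLOR_RGB2HSV).astype(int)
    m=(hsv[...,0]>12)&(hsv[...,0]<32)&(hsv[...,1]>130)&(hsv[...,2]>80)&(np.hypot(P[...,0]-.48,P[...,1]-.1)<.07)&(P[...,2]>.05)
    t=m&(P[...,2]>.168); print(n+k,m.sum(),rect(P[t]),P[t].mean(0).round(4),np.percentile(P[m][:,2],98).round(4))
    uv=np.argwhere(t)[:,::-1]; print("  on plane .176:",rect(ray(s,uv,.176)))
E
python3 go.py ".479,.0975,.235,-5" ".479,.0975,.177,-5"
```

```text
side0 321 (array([480.7, 101.5]), array([14. , 66.2]), 84.71) [0.4823 0.1032 0.1742] 0.178
  on plane .176: (array([479.4, 104.2]), array([16.7, 67. ]), 82.16)
side2 315 (array([480.8, 101.9]), array([11.3, 62.6]), 84.4) [0.4829 0.1033 0.1739] 0.178
  on plane .176: (array([479.5, 104.9]), array([15.4, 67. ]), 82.16)
top0 92 (array([476.2,  97.9]), array([12.9, 62.7]), 85.26) [0.476  0.0978 0.1746] 0.1818
  on plane .176: (array([476.1,  97.4]), array([13.1, 62.9]), 85.47)
now [0.4684 0.0964 0.285 ] [ 1.7997e+02  5.0000e-02 -5.3300e+00] t 14.78 q [ 35.3   0.4 -20.1  -0.  -69.6  49.4]
[0.479, 0.0975, 0.235, -5.0] -> [ 0.0105 -0.0021  0.05  ] turn -0.33 dist 0.051
[0.479, 0.0975, 0.177, -5.0] -> [ 0.    -0.     0.058] turn -0.0 dist 0.058
```

```bash
python3 drive.py '0.011 -0.005 0.03 0 0.04;0.011 -0.005 0.05 0 0.04;0.011 -0.005 0.05 0 0.04'
python3 drive.py '0 0 0.02 0 0.04;0 0 0.04 0 0.04;0 0 0.058 0 0.04;0 0 0.058 0 0.04;0 0 0.058 0 0.04'; python3 chk.py pics/c5.png
```

```text
clock: 15.15
tool_pos: [0.4791, 0.1, 0.2341]
orientation: [179.9, 0.2, -5.3]
force: [-0.3, -0.6, 0.8]
opening: 0.0397
gripper_force: 0.0
clock: 15.78
tool_pos: [0.4807, 0.1008, 0.1788]
orientation: [-180.0, -0.1, -5.2]
force: [-0.0, -0.1, 1.1]
opening: 0.0402
gripper_force: 0.0
side 692 top (array([463.9, -90.3]), array([36.4, 61.3]), 84.36) zmax 0.1171 all (array([464. , -88.7]), array([39.3, 61.4]), 84.05)
top 187 top (array([460.9, -91.2]), array([29.4, 58.6]), 87.92) zmax 0.1194 all (array([460.5, -91.2]), array([29.4, 59.3]), 87.92)
```

View pics/c5.png

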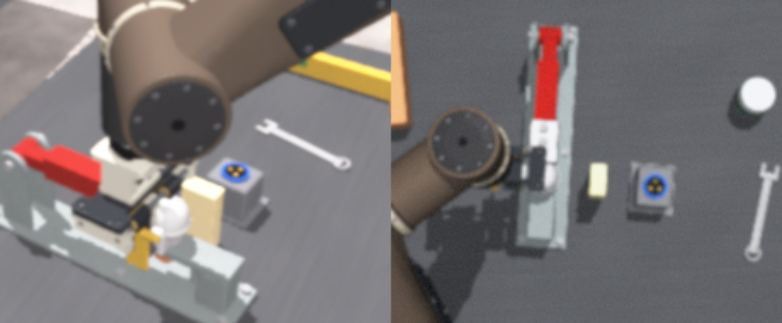

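The bar lies between the fingers (yellow at (145,245) in the left crop) and there is no contact force. I close now.

```bash
python3 drive.py '0 0 0.002 0 0.03;0 0 0.002 0 0.005;0 0 0.002 0 0.005;0 0 0.002 0 0.005;0 0 0.002 0 0.005'; python3 go.py ".479,.0995,.177,-5"
```

```text
clock: 16.5
tool_pos: [0.48, 0.1001, 0.1756]
orientation: [180.0, 0.0, -5.2]
force: [0.8, -3.3, 0.7]
opening: 0.0131
gripper_force: 30.0
now [0.48   0.1001 0.1756] [ 1.7996e+02  1.0000e-02 -5.2000e+00] t 16.5 q [ 34.8   6.9 -28.3   0.  -54.8  50. ]
[0.479, 0.0995, 0.177, -5.0] -> [-0.0009  0.0007 -0.0014] turn -0.2 dist 0.002
```

```bash
python3 drive.py '0 -0.004 0 0 0.005;0 -0.008 0 0 0.005;0 -0.012 0 0 0.005;0 -0.014 0 0 0.005;0 -0.014 0 0 0.005'; python3 -c "
from plant import ctrl, viewer; print(ctrl.get_obs()['force'])"
```

```text
clock: 17.12
tool_pos: [0.4809, 0.1126, 0.1755]
orientation: [179.8, 0.1, -5.2]
force: [3.0, -11.2, 1.9]
opening: 0.0129
gripper_force: 30.0
[  3.02755482 -11.23884083   1.92373569]
```

```bash
python3 drive.py '0.001 0 -0.007 0 0.005;0.002 0 -0.0135 0 0.005;0.0035 0 -0.02 0 0.005;0.0045 0 -0.027 0 0.005;0.0045 0 -0.027 0 0.005'
```

```text
clock: 17.75
tool_pos: [0.4845, 0.1116, 0.2007]
orientation: [179.7, 0.2, -5.3]
force: [6.7, -10.8, -14.2]
opening: 0.0132
gripper_force: 30.0
```

```bash
python3 drive.py '0.0015 0 -0.006 0 0.005;0.0035 0 -0.013 0 0.005;0.0055 0 -0.02 0 0.005;0.0075 0 -0.026 0 0.005;0.0095 0 -0.032 0 0.005;0.012 0 -0.039 0 0.005;0.014 0 -0.043 0 0.005;0.0155 0 -0.0465 0 0.005'
python3 drive.py '0 0 0 0 0.005;0 0 0 0 0.005;0 0 0 0 0.005'; python3 chk.py pics/c6.png
```

```text
clock: 18.75
tool_pos: [0.4976, 0.1097, 0.2456]
orientation: [179.6, 0.5, -5.3]
force: [-2.2, -10.6, -13.2]
opening: 0.0132
gripper_force: 30.0
clock: 19.12
tool_pos: [0.4975, 0.1097, 0.2455]
orientation: [179.6, 0.5, -5.3]
force: [-1.3, -10.4, -12.1]
opening: 0.0133
gripper_force: 30.0
side 742 top (array([463.9, -90.4]), array([35.6, 59.3]), 85.01) zmax 0.117 all (array([464.1, -90.2]), array([36.2, 61.2]), 83.48)
top 189 top (array([460.6, -91.1]), array([29.4, 58.8]), 88.13) zmax 0.12 all (array([460.3, -91.1]), array([29.4, 59.4]), 88.13)
```

View pics/c6.png

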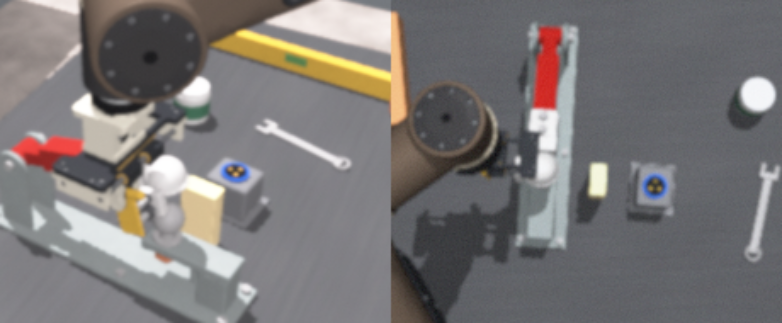

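```bash
python3 - <<'E'
from h import *
for k in "02":
  for n in("side","top"):
    s=np.load(n+k+".npz"); P=cloud(s); g=cv2.cvtColor(s["frame"],cv2.COLOR_RGB2HSV).astype(int)
    m=(abs(P[...,0]-.475)<.04)&(abs(P[...,1]-.012)<.03)&(P[...,2]>.14)&(P[...,2]<.26)&(g[...,1]<50)&(g[...,2]>120); print(n+k,m.sum(),np.percentile(P[m][:,2],[50,90,97]).round(4) if m.any() else 0)
E
python3 drive.py '0 0 0 0 0.005;0 0 0 0 0.005'
```

```text
side0 492 [0.157  0.1635 0.1653]
top0 385 [0.157  0.1637 0.166 ]
side2 556 [0.2157 0.2293 0.2311]
top2 285 [0.2209 0.2293 0.232 ]
clock: 19.48
tool_pos: [0.4975, 0.1097, 0.2455]
orientation: [179.6, 0.5, -5.3]
force: [-2.7, -10.0, -12.2]
opening: 0.0132
gripper_force: 30.0
```

The cup top is up about 66 mm, so the mouth is roughly 35–39 mm above the ball. Everything is holding still, so I hand in.

```bash
python3 -c "
from plant import ctrl, viewer; print(ctrl.close_job())"
```

```text
the job is handed in; nothing more can be done
None
```

I handed the job in at about 19.5 s: the firebrick stands on end between the ball mount and the outlet box, and the arm holds the tongue still off the ball with the latch pulled and the coupler's mouth about 35–39 mm above the ball's top; no result was returned.

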